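# Set out the staining bottles in order of use

### The arm

A 6-joint arm with a two-finger parallel gripper is mounted at the origin on a cart in front of the work surface, level with it; the furniture and walls round the work are solid. World frame = base frame: x ahead of the robot, y to its left, z up, the work surface at z = 0. Lengths are in m, angles in rad, forces in N, time in s.
With the tool pointing down it reaches from about 0.35 to 1 m from the base axis. Payload 7.1 kg.
Tool frame: the origin (TCP) lies on the centre line of the jaws, within the pads' length; the fingertips stand 22 mm ahead of it and the grasp point (between the pads) lies 3 mm ahead of it; z points along the fingers, y is the line along which they close (so a half turn about z gives the same grasp; the last joint's range is limited). The gripper opens to 85 mm and grips with 20 to 120 N. Pads are 22 mm wide; open, the fingers measure 114 mm over their backs; the gripper's body (76 mm by 85 mm) begins 54 mm behind the grasp point. The pads swing forward as they close: fully open they stand 13 mm farther back than shut.
Start: joints at [-1.277, 0.423, 1.63, -0, 1.089, -0.019], TCP at [0.192, -0.595, 0.253] pointing down, gripper open.
Joint ranges: [-3, 3], [-0.9, 2.11], [0.09, 2.58], [-1.31, 4.45], [0.11, 2.69], [-2.54, 2.54]. Speed limits (rad/s): [2.39, 2.39, 3.01, 3.14, 3.14, 3.14].

### API

Orientations are given as a unit quaternion [w, x, y, z].
In Python, from bench import bot gives the robot as it stands.
- The arm moves only by the tool carry_out, never from a script. Its argument "motion" is a list of rows, each an object of numbers: "tx", "ty", "tz": the shift along the tool's x, y, z each as a share of 0.15 m, from -1 to 1; "roll": the turn about the tool's z as a share of 0.5 rad, from -1 to 1. In form: [{"tx": .., "ty": .., "tz": .., "roll": ..}, ...]. A call has 1 to 8 rows; each row is the pose to reach, as a shift and turn from the pose commanded when the call began, along the tool's axes at that moment; what a row does not reach only later rows make up. A row lasts 1/12 s, in which the tool goes at most 41.7 mm and 7.16 degrees, less where a joint would pass 70% of its speed; a pose out of reach is approached as far as the arm can. A call with a number of a shift or a turn outside -1 to 1 is refused whole. A call with a gripper value outside its range is refused whole. "grip" is the opening, from 0 (shut) to 1 (fully open), set as the call begins (left out, the last holds). The fingers move at their own pace and stop on an object; "newtons" is the grip in N (left out, the last holds). Time passes only in rows, so rows that repeat a pose let the fingers close. It gives the time, the measured TCP pose, the force, the opening and the grip force at its end, in the units of the state.
- bot.sense(): the state, without advancing time (a new reading comes with each control period).
- bot.read_camera(name): name is "side" or "top" or "wrist"; returns a dict with "image" (400x640x3 uint8, red, green, blue), "K" (3x3 intrinsics, pixels), "k1" (the pictures are not rectified: a ray, as slopes to the right and down, at radius r is drawn at 1 + k1 r^2 times it, then the intrinsics apply), "xyz" and "orientation" of the camera in the world. Camera axes: x right, y down, z forward; pixel columns grow to the right and rows downward; lengths in m; the calibration is good to about 2 mm. A picture is of the moment at which its call begins. There is no depth.
- bot.sign_off(): hands the job in; it is judged then, once.
The state is a dict: "clock": time; "q": joint angles; "qvel": joint speeds; "effort": joint torques, N m; "eef_pos": TCP position; "orientation": TCP orientation; "force": force on the tool from outside, world axes, zero at the start; "wrist_torque": the same for the moment, N m; "width": finger opening in m; "grasp_force": force on a finger pad.
Only numpy, scipy, OpenCV 4.12 (cv2) and the standard library are available. Lean on these libraries where they do the work, as an engineer would, in place of code of your own. Each camera call takes 0.05 s, during which the arm holds its last target. There are 200 camera calls.

### The job

Set out the staining bottles in the stepped rack so that the work runs from the pink culture dish at one end of the rack to the glass rinse jar at the other: in the low front row the green-capped fixative nearest the dish, the orange-capped first dye in the middle and the purple-capped second dye nearest the jar, and in the raised back row the white-capped wash buffer, which follows each dye, in the well behind and between the orange and the purple. Stand every bottle upright, right down in its well, and let go of it. Leave the dish, the jar and the blue-capped bottle, which is not part of the set, where they are.

Things in the scene. Friction and masses are not known exactly. Their poses are not given: they have to be found in the camera images.
- bottle_rack: stepped white rack, grey ends, 130 (x) by 210 mm (y), immovable. Origin under its centre on the bench, z up, x from low front to raised back, y to its left. Round wells 40 mm wide, 18 mm deep, empty at first: front row x -32, y +62, 0, -62, top 26, floor 8 mm above the bench; back row x +32, y +31, -31 (behind the gaps of the front row), top 46, floor 28 mm.
- green_bottle: Fixative: brown bottle with a green cap and green label band, a round dropper bottle 70 mm high standing upright on the bench: body 31 mm in diameter from its foot to 52 mm up, above that a cap 18 mm in diameter; about 40 g. Origin at the centre of its underside, z up.
- orange_bottle: First dye: brown bottle with an orange cap and orange label band, a round dropper bottle 70 mm high standing upright on the bench: body 31 mm in diameter from its foot to 52 mm up, above that a cap 18 mm in diameter; about 40 g. Origin at the centre of its underside, z up.
- purple_bottle: Second dye: brown bottle with a purple cap and purple label band, a round dropper bottle 70 mm high standing upright on the bench: body 31 mm in diameter from its foot to 52 mm up, above that a cap 18 mm in diameter; about 40 g. Origin at the centre of its underside, z up.
- white_bottle: Wash buffer: white bottle with a white cap, a round dropper bottle 74 mm high standing upright on the bench: body 31 mm in diameter from its foot to 56 mm up, above that a cap 18 mm in diameter; about 40 g. Origin at the centre of its underside, z up.
- blue_bottle: Not part of this set: white bottle with a blue cap and blue label band, a round dropper bottle 74 mm high standing upright on the bench: body 31 mm in diameter from its foot to 56 mm up, above that a cap 18 mm in diameter; about 40 g. Origin at the centre of its underside, z up. It may stand anywhere among the others and stays where it is.
- culture_dish: lidded round petri dish with pink medium, 58 mm in diameter, 15 mm high, lying on the bench just beyond one end of the rack (left or right). Origin at the centre of its underside.
- rinse_jar: small open clear glass jar part filled with water, 43 mm in diameter, 66 mm high, standing on the bench just beyond the other end of the rack. Origin at the centre of its underside.
Not all that is in view belongs to the job. Leave any turquoise or yellow look-alike of the culture_dish alone.

How it is judged:
At the end, for the whole second after the job is handed in: Front wells from dish to jar: green, orange, purple; white in the back well between orange and purple; each within 8 mm of its well's centre and 5 mm of its floor, tilted under 0.15 rad, released, at rest (((y of culture_dish in the frame of bottle_rack above 0.05 m and (x of green_bottle in the frame of bottle_rack between -0.04 and -0.024 m and y of green_bottle in the frame of bottle_rack between 0.054 and 0.07 m and z of green_bottle in the frame of bottle_rack between 0.003 and 0.013 m) and (x of orange_bottle in the frame of bottle_rack between -0.04 and -0.024 m and y of orange_bottle in the frame of bottle_rack between -0.008 and 0.008 m and z of orange_bottle in the frame of bottle_rack between 0.003 and 0.013 m) and (x of purple_bottle in the frame of bottle_rack between -0.04 and -0.024 m and y of purple_bottle in the frame of bottle_rack between -0.07 and -0.054 m and z of purple_bottle in the frame of bottle_rack between 0.003 and 0.013 m) and (x of white_bottle in the frame of bottle_rack between 0.024 and 0.04 m and y of white_bottle in the frame of bottle_rack between -0.039 and -0.023 m and z of white_bottle in the frame of bottle_rack between 0.023 and 0.033 m)) or (y of culture_dish in the frame of bottle_rack below -0.05 m and (x of green_bottle in the frame of bottle_rack between -0.04 and -0.024 m and y of green_bottle in the frame of bottle_rack between -0.07 and -0.054 m and z of green_bottle in the frame of bottle_rack between 0.003 and 0.013 m) and (x of orange_bottle in the frame of bottle_rack between -0.04 and -0.024 m and y of orange_bottle in the frame of bottle_rack between -0.008 and 0.008 m and z of orange_bottle in the frame of bottle_rack between 0.003 and 0.013 m) and (x of purple_bottle in the frame of bottle_rack between -0.04 and -0.024 m and y of purple_bottle in the frame of bottle_rack between 0.054 and 0.07 m and z of purple_bottle in the frame of bottle_rack between 0.003 and 0.013 m) and (x of white_bottle in the frame of bottle_rack between 0.024 and 0.04 m and y of white_bottle in the frame of bottle_rack between 0.023 and 0.039 m and z of white_bottle in the frame of bottle_rack between 0.023 and 0.033 m))) and angle between each of green_bottle, orange_bottle, purple_bottle, white_bottle's own z axis and vertical below 0.15 rad and linear speed of each of green_bottle, orange_bottle, purple_bottle, white_bottle below 0.02 m/s); the robot touches nothing.
It fails at once if the culture dish is pushed more than 20 mm or tipped over (distance of culture_dish from where it was at the start of the episode above 0.02 m or angle between culture_dish's own z axis and vertical above 0.5 rad).
It fails at once if the rinse jar is pushed more than 20 mm or tipped over (distance of rinse_jar from where it was at the start of the episode above 0.02 m or angle between rinse_jar's own z axis and vertical above 0.5 rad).
It fails at once if the blue-capped bottle is pushed more than 20 mm or tipped over (distance of blue_bottle from where it was at the start of the episode above 0.02 m or angle between blue_bottle's own z axis and vertical above 0.5 rad).
It also fails if it takes over 112 s, if anything falls off the work surface, if the arm or the gripper's body presses on something with over 40 N, if the wrist force passes 120 N, or if a joint passes its speed limit or range.

## Working session

There is one attempt and no reset: what is moved stays moved. The work goes in short steps, Python scripts to look and compute and a tool call to move; the robot and the scene stay as the last step left them, time stands still between calls to the robot, and variables do not carry over. Pictures are saved under pics/ and viewed, at most 14 in all, crops included, and the job is handed in when it is done.

Besides the shell and the picture viewer there is one more tool, called after "Call:" as name(argument=value, ...), one argument or row to a line, values as JSON. carry_out: Moves the arm, as the interface text tells. Its arguments: {"type":"object","properties":{"motion":{"type":"array"},"grip":{"type":"number"},"newtons":{"type":"number"}},"required":["motion"]}

```bash
mkdir -p pics; ls; python3 - <<'E'
from bench import bot
import cv2
s=bot.sense();print(s)
for n in("side","top"):
    c=bot.read_camera(n);cv2.imwrite(f"pics/{n}0.png",c["image"][...,::-1]);print(n,c["K"],c["k1"],c["xyz"],c["orientation"])
E
```

```text
pics
{'clock': 0.0, 'q': array([-1.27701078e+00,  4.23839712e-01,  1.63069757e+00,  7.41103787e-06,
        1.08860087e+00, -1.90277442e-02]), 'qvel': array([-0.00142658,  0.00065714, -0.0008968 , -0.00121728, -0.00010125,
       -0.0009171 ]), 'effort': array([ 1.87320584e-03, -5.57390034e+01, -2.81737125e+01, -6.37923677e-05,
        7.41737225e-03,  1.56977075e-05]), 'eef_pos': array([ 0.19219538, -0.5941717 ,  0.2525434 ]), 'orientation': array([-7.65920461e-04,  9.87793368e-01,  1.55767982e-01, -1.02575397e-04]), 'force': array([-0.72443834,  1.10875553, -0.21865454]), 'wrist_torque': array([-0.01382954, -0.00557   ,  0.06979313]), 'grasp_force': 0.0, 'width': 0.08526111162902521}
side [[415.15399665   0.         327.36484539]
 [  0.         415.15399665 198.72423561]
 [  0.           0.           1.        ]] 0.02100142982636071 [ 0.30545248 -0.75595818  0.70317512] [-0.39148868  0.90156889 -0.17244028  0.06461034]
top [[483.63331177   0.         317.26606917]
 [  0.         483.63331177 202.98207393]
 [  0.           0.           1.        ]] -0.10945292697202694 [ 0.42958313 -0.12809399  1.08131131] [ 0.05076453 -0.69764531  0.71380238 -0.03464319]
```

View pics/top0.png

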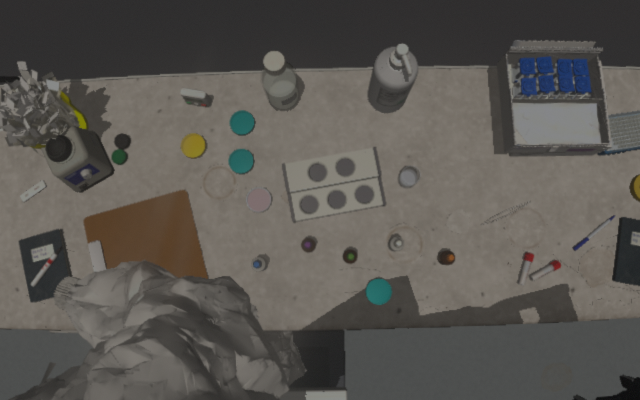

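View pics/side0.png

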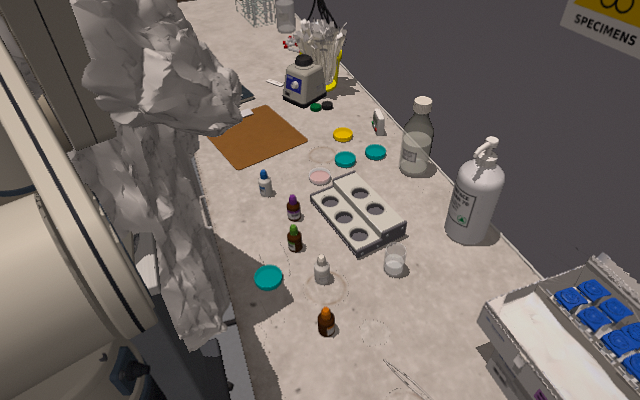

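Top view: the rack has front wells at (309,204), (336,199), (364,194) and back wells at (317,172), (345,167). The pink dish is on its left (+y) at (259,200) and the jar on its right at (408,177). Caps are blue (258,264), purple (308,244), green (350,256), white (397,242) and orange (448,258). The side view agrees. Next I'll enlarge both views.

```bash
python3 - <<'E'
import cv2
t=cv2.imread("pics/top0.png")[140:280,235:475];cv2.imwrite("pics/t1.png",cv2.convertScaleAbs(cv2.resize(t,(792,462),interpolation=3),alpha=1.5))
t=cv2.imread("pics/side0.png")[160:350,225:425];cv2.imwrite("pics/s1.png",cv2.convertScaleAbs(cv2.resize(t,(600,570),interpolation=3),alpha=1.3))
E
```

```text
(no output)
```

View pics/t1.png

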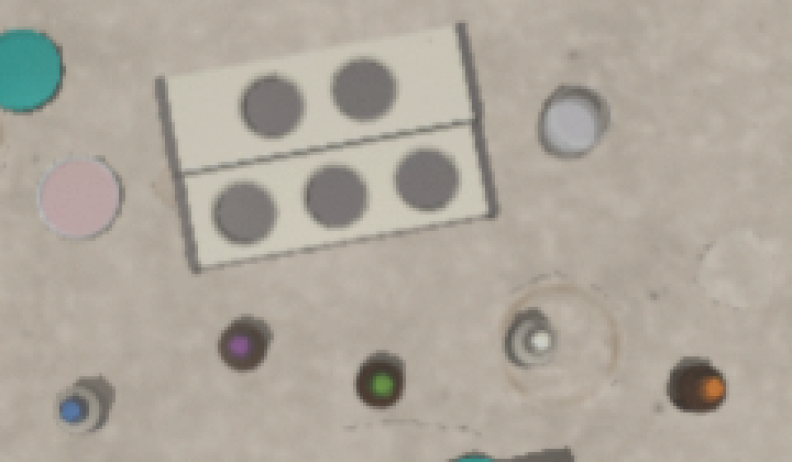

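View pics/s1.png

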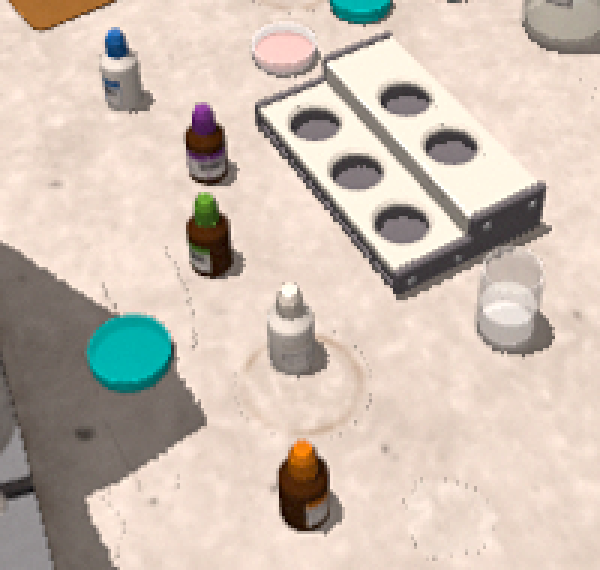

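The crops give caps in t1 at purple (240,345), green (381,383), white (539,341) and orange (713,387); in s1 at (203,109), (205,201), (289,291) and (302,449). The well rims are read the same way. Now I'll triangulate.

```bash
cat > h.py <<'E'
import numpy as np,cv2
from scipy.spatial.transform import Rotation as R
def ray(c,uv):
    x,y=(uv[0]-c["K"][0][2])/c["K"][0][0],(uv[1]-c["K"][1][2])/c["K"][1][1]
    d=cv2.undistortPoints(np.array([[[uv[0],uv[1]]]],float),np.array(c["K"]),np.array([c["k1"],0,0,0.]))[0,0]
    w,a,b,e=c["orientation"]
    v=R.from_quat([a,b,e,w]).apply([d[0],d[1],1]);return np.array(c["xyz"]),v/np.linalg.norm(v)
def tri(*rs):
    A=sum(np.eye(3)-np.outer(v,v) for p,v in rs);b=sum((np.eye(3)-np.outer(v,v))@p for p,v in rs)
    P=np.linalg.solve(A,b);return P,max(np.linalg.norm(np.cross(P-p,v)) for p,v in rs)
def atz(r,z): p,v=r;return p+v*(z-p[2])/v[2]
def toolshift(s,P):
    "xyz target TCP -> tx,ty,tz shares from sensed pose"
    w,a,b,e=s["orientation"];return R.from_quat([a,b,e,w]).inv().apply(np.array(P)-s["eef_pos"])/.15
E
python3 - <<'E'
from bench import bot
from h import *
T=bot.read_camera("top");S=bot.read_camera("side")
d=dict(purple=((240,345),(203,109)),green=((381,383),(205,201)),white=((539,341),(289,291)),orange=((713,387),(302,449)),
blue=((71,410),(115,35)),f1=((245,212),(316,124)),f2=((336,196),(357,172)),f3=((427,179),(402,223)),b1=((273,106),(406,100)),b2=((364,89),(450,147)),
dish=((80,197),(285,48)),jar=((572,120),(510,270)))
np.set_printoptions(precision=4,suppress=True)
for k,(t,s) in d.items():
    rt=ray(T,(234.65+t[0]/3.3,139.65+t[1]/3.3));rs=ray(S,(224.67+s[0]/3,159.67+s[1]/3))
    P,e=tri(rt,rs);h={'p':.07,'g':.07,'o':.07,'w':.074,'f':.026,'b':.046,'d':.015,'j':.066}[k[0]]
    if k=='blue':h=.074
    print(k,P,round(e,4),atz(rt,h)[:2],atz(rs,h)[:2])
E
```

```text
purple [ 0.4677 -0.084   0.0683] 0.0011 [ 0.4665 -0.0838] [ 0.4683 -0.0859]
green [ 0.4412 -0.1725  0.0662] 0.0006 [ 0.4406 -0.1722] [ 0.441  -0.1761]
white [ 0.4657 -0.273   0.0712] 0.0012 [ 0.4644 -0.2723] [ 0.4662 -0.2754]
orange [ 0.4332 -0.3827  0.0686] 0.0006 [ 0.4326 -0.3822] [ 0.4335 -0.3836]
blue [0.4285 0.0238 0.0704] 0.0009 [0.4277 0.0235] [0.4287 0.0192]
f1 [ 0.5575 -0.087   0.023 ] 0.0006 [ 0.5565 -0.0869] [ 0.557 -0.09 ]
f2 [ 0.5668 -0.148   0.023 ] 0.0007 [ 0.5657 -0.1478] [ 0.5664 -0.1508]
f3 [ 0.5767 -0.2091  0.0241] 0.0007 [ 0.5757 -0.2087] [ 0.5766 -0.2108]
b1 [ 0.6253 -0.1076  0.0426] 0.0007 [ 0.624  -0.1075] [ 0.6244 -0.111 ]
b2 [ 0.6347 -0.1679  0.0426] 0.0002 [ 0.6338 -0.1677] [ 0.6332 -0.171 ]
dish [0.5724 0.0257 0.0091] 0.0009 [0.5707 0.0251] [0.5711 0.0189]
jar [ 0.6097 -0.3025  0.0597] 0.0024 [ 0.6063 -0.3006] [ 0.6092 -0.3074]
```

Call:
carry_out(
  motion=[
    {"tx": 0.25,"ty": -0.1},
    {"tx": 0.5,"ty": -0.21},
    {"tx": 0.75,"ty": -0.32},
    {"tx": 0.98,"ty": -0.42},
  ],
  grip=1,
  newtons=30,
)

```text
invalid input at $.motion[0]: expected keys tx, ty, tz, roll
```

Call:
carry_out(
  motion=[
    {"tx": 0.25,"ty": -0.1,"roll": 0.1},
    {"tx": 0.5,"ty": -0.21,"roll": 0.2},
    {"tx": 0.75,"ty": -0.32,"roll": 0.314},
    {"tx": 0.98,"ty": -0.42,"roll": 0.314,"tz": 0.2},
    {"tx": 0.98,"ty": -0.42,"roll": 0.314,"tz": 0.4},
    {"tx": 0.98,"ty": -0.42,"roll": 0.314,"tz": 0.4},
    {"tx": 0.98,"ty": -0.42,"roll": 0.314,"tz": 0.4},
    {"tx": 0.98,"ty": -0.42,"roll": 0.314,"tz": 0.4},
  ],
)

```text
invalid input at $.motion[0]: expected keys tx, ty, tz, roll
```

```bash
cat >> h.py <<'E'
W=dict(orange=(.433,-.3825),green=(.441,-.1724),purple=(.467,-.084),white=(.465,-.2727),f1=(.557,-.087),f2=(.5663,-.148),f3=(.5762,-.209),b2=(.6343,-.1679))
E
python3 - <<'E'
from bench import bot
from h import *
s=bot.sense();print(s["clock"],s["eef_pos"],s["orientation"],2*np.arctan2(s["orientation"][2],s["orientation"][1]))
print(toolshift(s,[*W["orange"],.048]))
c=bot.read_camera("wrist");cv2.imwrite("pics/w0.png",c["image"][...,::-1])
r=ray(c,(320,200));print(c["xyz"],atz(r,.07))
E
```

```text
0.2 [ 0.19225734 -0.59436631  0.25283394] [-4.73939551e-04  9.87797577e-01  1.55742471e-01 -6.50749578e-05] 0.31275813866509466
[ 1.96165258 -0.84879782  1.36640958]
[ 0.26583103 -0.57185738  0.37252821] [ 0.17361965 -0.60047624  0.07      ]
```

View pics/w0.png

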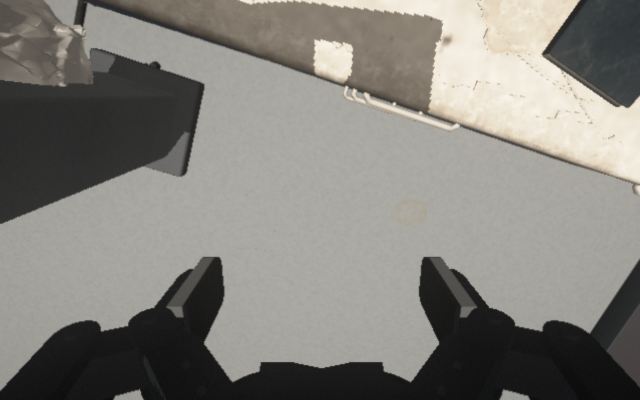

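The calls need all four keys, so they were refused and nothing moved. The wrist picture shows the bench edge and the open fingers at (200,290) and (440,290).

Call:
carry_out(
  motion=[
    {"tx": 0.25,"ty": -0.1,"tz": 0,"roll": 0},
    {"tx": 0.5,"ty": -0.21,"tz": 0,"roll": 0},
    {"tx": 0.75,"ty": -0.32,"tz": 0,"roll": 0},
    {"tx": 0.98,"ty": -0.42,"tz": 0,"roll": 0},
  ],
  grip=1,
  newtons=30,
)

```text
clock: 0.58
eef_pos: [0.3138, -0.488, 0.2532]
orientation: [-0.0, 0.988, 0.155, 0.0]
force: [0.4, -0.8, 0.9]
width: 0.0854
grasp_force: 0.0
```

Call:
carry_out(
  motion=[
    {"tx": 0.25,"ty": -0.1,"tz": 0,"roll": 0.1},
    {"tx": 0.5,"ty": -0.21,"tz": 0,"roll": 0.2},
    {"tx": 0.75,"ty": -0.32,"tz": 0,"roll": 0.314},
    {"tx": 0.98,"ty": -0.42,"roll": 0.314,"tz": 0.2},
    {"tx": 0.98,"ty": -0.42,"roll": 0.314,"tz": 0.4},
    {"tx": 0.98,"ty": -0.42,"roll": 0.314,"tz": 0.4},
    {"tx": 0.98,"ty": -0.42,"roll": 0.314,"tz": 0.4},
    {"tx": 0.98,"ty": -0.42,"roll": 0.314,"tz": 0.4},
  ],
)

```text
clock: 1.25
eef_pos: [0.4332, -0.3852, 0.1943]
orientation: [0.0, 0.997, 0.078, 0.0]
force: [0.0, -1.2, 0.5]
width: 0.0854
grasp_force: 0.0
```

```bash

python3 - <<'E'
from bench import bot
from h import *
s=bot.sense();print(s["clock"],s["eef_pos"],s["orientation"],2*np.arctan2(s["orientation"][2],s["orientation"][1]))
print(toolshift(s,[*W["orange"],.048]))
c=bot.read_camera("wrist");cv2.imwrite("pics/w1.png",c["image"][...,::-1])
E
```

```text
1.25 [ 0.43316657 -0.38519899  0.19431155] [2.81515111e-04 9.96988179e-01 7.75530600e-02 1.17175258e-04] 0.15526202991308685
[ 0.00150002 -0.01851382  0.97540008]
```

View pics/w1.png

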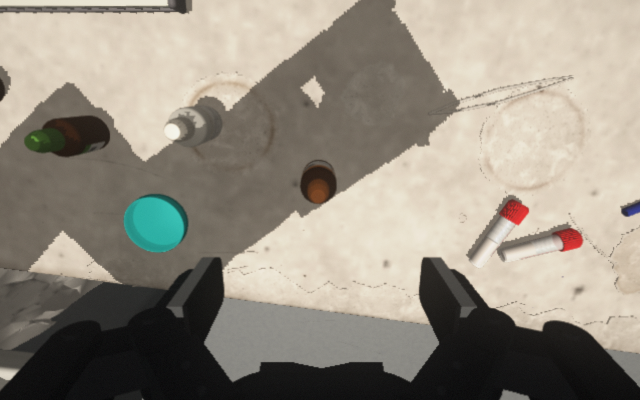

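The wrist view shows the orange cap at (319,190), centred between the fingers, with white at (174,130) and green at (38,140). I'll cross-check their positions.

```bash

python3 - <<'E'
from bench import bot
from h import *
c=bot.read_camera("wrist")
for p,z in(((319,190),.07),((174,130),.074),((38,140),.07)):print(atz(ray(c,p),z))
E
```

```text
[ 0.44026811 -0.38430535  0.07      ]
[ 0.46896155 -0.27667836  0.074     ]
[ 0.44591007 -0.1791458   0.07      ]
```

Call:
carry_out(
  motion=[
    {"tx": 0.01,"ty": -0.02,"tz": 0.25,"roll": 0},
    {"tx": 0.01,"ty": -0.02,"tz": 0.45,"roll": 0},
    {"tx": 0.01,"ty": -0.02,"tz": 0.6,"roll": 0},
    {"tx": 0.01,"ty": -0.02,"tz": 0.75,"roll": 0},
    {"tx": 0.01,"ty": -0.02,"tz": 0.87,"roll": 0},
    {"tx": 0.01,"ty": -0.02,"tz": 0.97,"roll": 0},
    {"tx": 0.01,"ty": -0.02,"tz": 0.97,"roll": 0},
  ],
)

```text
clock: 1.93
eef_pos: [0.433, -0.3815, 0.0465]
orientation: [-0.001, 0.997, 0.077, -0.001]
force: [-0.3, 0.1, 0.4]
width: 0.0855
grasp_force: 0.0
```

```bash

python3 - <<'E'
from bench import bot
from h import *
s=bot.sense();print(s["eef_pos"],s["force"])
S=bot.read_camera("side")["image"][...,::-1][270:370,280:400];w=bot.read_camera("wrist")["image"][...,::-1]
cv2.imwrite("pics/a1.png",np.hstack([cv2.resize(S,(480,400),interpolation=3),w[:,160:480]]))
E
```

```text
[ 0.43303864 -0.3815177   0.04653067] [-0.34551727  0.11559071  0.44647703]
```

View pics/a1.png

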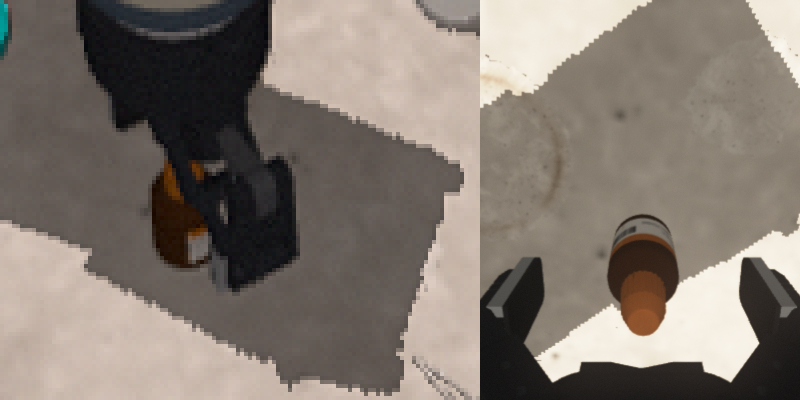

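The bottle stands centred between the open pads, with its cap at about (643,320) in the right half of the picture. Closing now.

Call:
carry_out(
  motion=[
    {"tx": 0,"ty": 0,"tz": 0,"roll": 0},
    {"tx": 0,"ty": 0,"tz": 0,"roll": 0},
    {"tx": 0,"ty": 0,"tz": 0,"roll": 0},
    {"tx": 0,"ty": 0,"tz": 0,"roll": 0},
    {"tx": 0,"ty": 0,"tz": 0,"roll": 0},
    {"tx": 0,"ty": 0,"tz": 0,"roll": 0},
    {"tx": 0,"ty": 0,"tz": 0,"roll": 0},
    {"tx": 0,"ty": 0,"tz": 0,"roll": 0},
  ],
  grip=0,
  newtons=30,
)

```text
clock: 2.7
eef_pos: [0.4348, -0.3815, 0.0486]
orientation: [0.0, 0.997, 0.078, 0.0]
force: [-0.9, 0.3, 6.5]
width: 0.03
grasp_force: 29.5
```

Call:
carry_out(
  motion=[
    {"tx": 0,"ty": 0,"tz": 0,"roll": 0},
    {"tx": 0,"ty": 0,"tz": -0.1,"roll": 0},
    {"tx": 0,"ty": 0,"tz": -0.3,"roll": 0},
    {"tx": 0,"ty": 0,"tz": -0.5,"roll": 0},
    {"tx": 0,"ty": 0,"tz": -0.5,"roll": 0},
  ],
)

```text
clock: 3.12
eef_pos: [0.4367, -0.3831, 0.1278]
orientation: [0.003, 0.997, 0.078, 0.003]
force: [1.2, -0.9, 0.3]
width: 0.03
grasp_force: 29.9
```

```bash

python3 - <<'E'
from bench import bot
from h import *
s=bot.sense();print(s["eef_pos"],s["force"],2*np.arctan2(s["orientation"][2],s["orientation"][1]))
print(toolshift(s,[*W["f2"],s["eef_pos"][2]]))
E
```

```text
[ 0.43670655 -0.3831264   0.12782831] [ 1.17573215 -0.91564906  0.25828044] 0.15602630737243753
[ 1.09705144 -1.414204   -0.00336721]
```

Call:
carry_out(
  motion=[
    {"tx": 0,"ty": 0,"tz": -0.25,"roll": 0},
    {"tx": 0.14,"ty": -0.18,"tz": -0.3,"roll": 0},
    {"tx": 0.28,"ty": -0.36,"tz": -0.3,"roll": 0},
    {"tx": 0.42,"ty": -0.53,"tz": -0.3,"roll": 0},
    {"tx": 0.55,"ty": -0.7,"tz": -0.3,"roll": 0},
  ],
)

```text
clock: 3.53
eef_pos: [0.5002, -0.2634, 0.1681]
orientation: [0.0, 0.997, 0.078, 0.0]
force: [0.3, -0.5, -0.4]
width: 0.0303
grasp_force: 30.0
```

Call:
carry_out(
  motion=[
    {"tx": 0.14,"ty": -0.18,"tz": 0,"roll": 0},
    {"tx": 0.28,"ty": -0.36,"tz": 0,"roll": 0},
    {"tx": 0.42,"ty": -0.53,"tz": 0,"roll": 0},
    {"tx": 0.55,"ty": -0.71,"tz": 0,"roll": 0},
    {"tx": 0.55,"ty": -0.71,"tz": 0.3,"roll": 0},
    {"tx": 0.55,"ty": -0.71,"tz": 0.4,"roll": 0},
    {"tx": 0.55,"ty": -0.71,"tz": 0.4,"roll": 0},
    {"tx": 0.55,"ty": -0.71,"tz": 0.4,"roll": 0},
  ],
)

```text
clock: 4.2
eef_pos: [0.5637, -0.1462, 0.1069]
orientation: [-0.0, 0.997, 0.078, -0.001]
force: [0.6, -0.0, -0.1]
width: 0.0303
grasp_force: 30.0
```

```bash

python3 - <<'E'
from bench import bot
from h import *
s=bot.sense();print(s["clock"],s["eef_pos"],s["force"],2*np.arctan2(s["orientation"][2],s["orientation"][1]))
print(toolshift(s,[*W["f2"],.048+.008]))
S=bot.read_camera("side")["image"][...,::-1][150:270,290:430];w=bot.read_camera("wrist")["image"][...,::-1]
cv2.imwrite("pics/a2.png",np.hstack([cv2.resize(S,(467,400),interpolation=3),w[:,160:480]]))
E
```

```text
4.2 [ 0.56370453 -0.14617156  0.10689037] [ 0.63967173 -0.03849587 -0.12347637] 0.15614305613401017
[0.0160659  0.01511702 0.33921219]
```

View pics/a2.png

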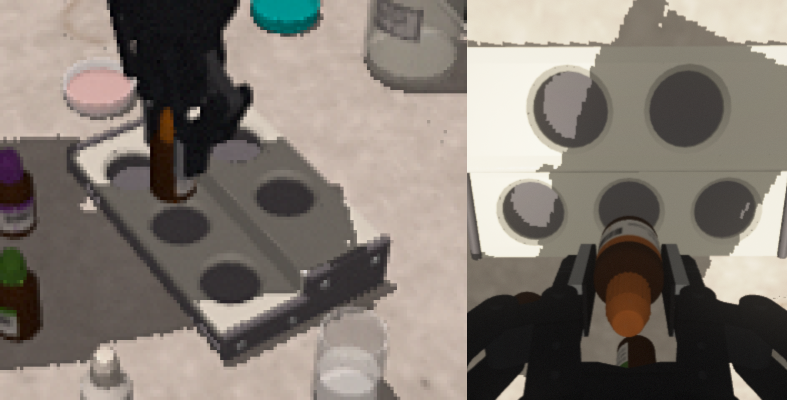

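The side crop shows the bottle over the rack with its foot at about (176,193). In the wrist part the mid front well is at (628,207), in line with the bottle, and the outer front wells are at (532,211) and (727,209). The back wells are at (569,107) and (687,108). I'll check the foot position numerically.

```bash

python3 - <<'E'
from bench import bot
from h import *
np.set_printoptions(precision=4,suppress=True)
c=bot.read_camera("wrist");S=bot.read_camera("side")
for p,z,n in(((532,211),.026,"f1"),((727,209),.026,"f3"),((569,107),.046,'b1'),((687,108),.046,"b2")):print(n,atz(ray(c,(p[0]-307,p[1])),z))
for p,z in(((175,192),.059),((166,113),.129)):print(atz(ray(S,(290+p[0]/3.335,150+p[1]/3.335)),z))
for z,q in((.059,None),(.129,None)):
  pass
# wrist: cap top, label of held bottle
print(atz(ray(c,(627-307,312)),.129))
E
```

```text
f1 [ 0.5609 -0.0868  0.026 ]
f3 [ 0.5816 -0.2093  0.026 ]
b1 [ 0.6297 -0.1066  0.046 ]
b2 [ 0.6389 -0.1678  0.046 ]
[ 0.5625 -0.1525  0.059 ]
[ 0.5567 -0.1506  0.129 ]
[ 0.5698 -0.147   0.129 ]
```

Call:
carry_out(
  motion=[
    {"tx": 0.016,"ty": 0.009,"tz": 0,"roll": 0},
    {"tx": 0.016,"ty": 0.009,"tz": 0.08,"roll": 0},
    {"tx": 0.016,"ty": 0.009,"tz": 0.16,"roll": 0},
    {"tx": 0.016,"ty": 0.009,"tz": 0.22,"roll": 0},
    {"tx": 0.016,"ty": 0.009,"tz": 0.28,"roll": 0},
    {"tx": 0.016,"ty": 0.009,"tz": 0.325,"roll": 0},
    {"tx": 0.016,"ty": 0.009,"tz": 0.325,"roll": 0},
  ],
)

```text
clock: 4.98
eef_pos: [0.5663, -0.1474, 0.0572]
orientation: [-0.0, 0.997, 0.078, -0.001]
force: [-0.1, 1.3, 0.8]
width: 0.0302
grasp_force: 30.0
```

```bash

python3 - <<'E'
from bench import bot
from h import *
s=bot.sense();print(s["eef_pos"],s["force"]);print(toolshift(s,[*W["f2"],.0566]))
E
```

```text
[ 0.56627897 -0.1474119   0.05719983] [-0.13979496  1.28751542  0.76983936]
[-0.00046123  0.00389842  0.00399648]
```

Call:
carry_out(
  motion=[
    {"tx": 0,"ty": 0,"tz": 0,"roll": 0},
    {"tx": 0,"ty": 0,"tz": 0,"roll": 0},
    {"tx": 0,"ty": 0,"tz": 0,"roll": 0},
    {"tx": 0,"ty": 0,"tz": 0,"roll": 0},
    {"tx": 0,"ty": 0,"tz": 0,"roll": 0},
  ],
  grip=0.55,
)

```text
clock: 5.4
eef_pos: [0.5673, -0.1475, 0.0595]
orientation: [0.0, 0.997, 0.078, 0.0]
force: [0.3, 0.3, -0.8]
width: 0.0472
grasp_force: 0.0
```

Call:
carry_out(
  motion=[
    {"tx": 0,"ty": 0,"tz": -0.1,"roll": 0},
    {"tx": 0,"ty": 0,"tz": -0.3,"roll": 0},
    {"tx": 0,"ty": 0,"tz": -0.55,"roll": 0},
    {"tx": 0,"ty": 0,"tz": -0.8,"roll": 0},
    {"tx": 0,"ty": 0,"tz": -0.8,"roll": 0},
  ],
)

```text
clock: 5.82
eef_pos: [0.5711, -0.1486, 0.1865]
orientation: [0.002, 0.997, 0.078, 0.006]
force: [1.2, -0.3, 0.1]
width: 0.0468
grasp_force: 0.0
```

```bash

python3 - <<'E'
from bench import bot
from h import *
s=bot.sense();print(s["eef_pos"],s["force"]);print(toolshift(s,[*W["green"],.16]))
c=bot.read_camera("wrist");cv2.imwrite("pics/w3.png",c["image"][...,::-1])
E
```

```text
[ 0.57111493 -0.14862163  0.18646816] [ 1.18657204 -0.26740288  0.09168467]
[-0.88338482  0.02114624  0.16700107]
```

View pics/w3.png

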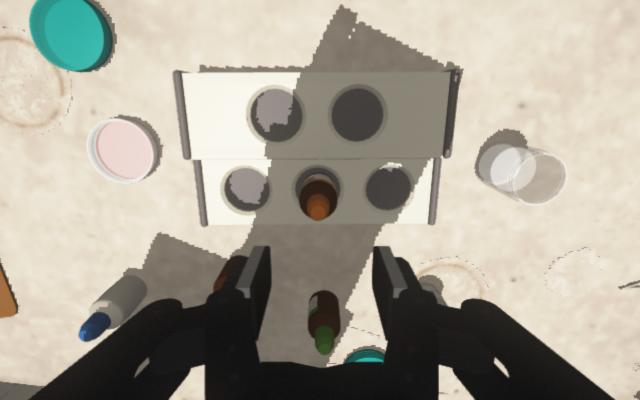

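Orange is seated upright in the middle front well, with its cap at (318,207). Green is next, at (323,340).

Call:
carry_out(
  motion=[
    {"tx": -0.2,"ty": 0.01,"tz": 0,"roll": 0},
    {"tx": -0.4,"ty": 0.02,"tz": 0,"roll": 0},
    {"tx": -0.62,"ty": 0.03,"tz": 0,"roll": 0},
    {"tx": -0.84,"ty": 0.03,"tz": 0,"roll": 0},
    {"tx": -0.855,"ty": 0.034,"tz": 0.2,"roll": 0},
    {"tx": -0.855,"ty": 0.034,"tz": 0.3,"roll": 0},
    {"tx": -0.855,"ty": 0.034,"tz": 0.3,"roll": 0},
    {"tx": -0.855,"ty": 0.034,"tz": 0.3,"roll": 0},
  ],
  grip=1,
)

```text
clock: 6.53
eef_pos: [0.4404, -0.1722, 0.1332]
orientation: [-0.001, 0.997, 0.078, -0.001]
force: [0.0, -0.3, -0.1]
width: 0.0855
grasp_force: 0.0
```

```bash

python3 - <<'E'
from bench import bot
from h import *
s=bot.sense();print(s["eef_pos"],s["width"]);print(toolshift(s,[*W["green"],.048]))
E
```

```text
[ 0.44038761 -0.17217442  0.13323686] 0.08551538099433215
[0.0050945  0.0029242  0.56823204]
```

Call:
carry_out(
  motion=[
    {"tx": 0.005,"ty": 0,"tz": 0.2,"roll": 0},
    {"tx": 0.005,"ty": 0,"tz": 0.36,"roll": 0},
    {"tx": 0.005,"ty": 0,"tz": 0.48,"roll": 0},
    {"tx": 0.005,"ty": 0,"tz": 0.565,"roll": 0},
    {"tx": 0.005,"ty": 0,"tz": 0.565,"roll": 0},
    {"tx": 0.005,"ty": 0,"tz": 0.565,"roll": 0},
  ],
)

```text
clock: 7.03
eef_pos: [0.4424, -0.1723, 0.0494]
orientation: [-0.0, 0.997, 0.078, -0.0]
force: [0.7, 0.5, -0.2]
width: 0.0854
grasp_force: 0.0
```

Call:
carry_out(
  motion=[
    {"tx": 0,"ty": 0,"tz": 0,"roll": 0},
    {"tx": 0,"ty": 0,"tz": 0,"roll": 0},
    {"tx": 0,"ty": 0,"tz": 0,"roll": 0},
    {"tx": 0,"ty": 0,"tz": 0,"roll": 0},
    {"tx": 0,"ty": 0,"tz": 0,"roll": 0},
    {"tx": 0,"ty": 0,"tz": 0,"roll": 0},
    {"tx": 0,"ty": 0,"tz": 0,"roll": 0},
    {"tx": 0,"ty": 0,"tz": 0,"roll": 0},
  ],
  grip=0,
  newtons=30,
)

```text
clock: 7.7
eef_pos: [0.4424, -0.1725, 0.05]
orientation: [0.0, 0.997, 0.078, 0.001]
force: [-0.8, 0.6, 6.5]
width: 0.0299
grasp_force: 29.1
```

```bash

python3 - <<'E'
from bench import bot
from h import *
s=bot.sense();print(s["eef_pos"],s["width"]);print(toolshift(s,[*W["f1"],.12]))
E
```

```text
[ 0.44235602 -0.17248567  0.05002693] 0.0299103244343265
[ 0.84393683 -0.44413447 -0.46589765]
```

Call:
carry_out(
  motion=[
    {"tx": 0,"ty": 0,"tz": -0.15,"roll": 0},
    {"tx": 0,"ty": 0,"tz": -0.4,"roll": 0},
    {"tx": 0,"ty": 0,"tz": -0.65,"roll": 0},
    {"tx": 0.2,"ty": -0.1,"tz": -0.8,"roll": 0},
    {"tx": 0.42,"ty": -0.22,"tz": -0.8,"roll": 0},
    {"tx": 0.64,"ty": -0.33,"tz": -0.8,"roll": 0},
    {"tx": 0.85,"ty": -0.444,"tz": -0.8,"roll": 0},
    {"tx": 0.85,"ty": -0.444,"tz": -0.8,"roll": 0},
  ],
)

```text
clock: 8.37
eef_pos: [0.5628, -0.0839, 0.1706]
orientation: [0.0, 0.997, 0.079, 0.003]
force: [0.9, -0.3, 1.2]
width: 0.0299
grasp_force: 30.0
```

Call:
carry_out(
  motion=[
    {"tx": 0,"ty": 0,"tz": 0.1,"roll": 0},
    {"tx": 0,"ty": 0,"tz": 0.3,"roll": 0},
    {"tx": 0,"ty": 0,"tz": 0.45,"roll": 0},
    {"tx": 0,"ty": 0,"tz": 0.45,"roll": 0},
    {"tx": 0,"ty": 0,"tz": 0.45,"roll": 0},
  ],
)

```text
clock: 8.78
eef_pos: [0.5564, -0.0867, 0.1011]
orientation: [-0.0, 0.997, 0.078, -0.001]
force: [0.4, -0.1, -0.3]
width: 0.03
grasp_force: 30.0
```

```bash

python3 - <<'E'
from bench import bot
from h import *
s=bot.sense();print(s["eef_pos"],s["width"]);print(toolshift(s,[.558,-.087,.058]))
E
```

```text
[ 0.55644255 -0.086693    0.10107361] 0.029961058441500075
[0.01076883 0.003913   0.28712379]
```

Call:
carry_out(
  motion=[
    {"tx": 0.01,"ty": 0.004,"tz": 0,"roll": 0},
    {"tx": 0.01,"ty": 0.004,"tz": 0.08,"roll": 0},
    {"tx": 0.01,"ty": 0.004,"tz": 0.15,"roll": 0},
    {"tx": 0.01,"ty": 0.004,"tz": 0.21,"roll": 0},
    {"tx": 0.01,"ty": 0.004,"tz": 0.25,"roll": 0},
    {"tx": 0.01,"ty": 0.004,"tz": 0.275,"roll": 0},
    {"tx": 0.01,"ty": 0.004,"tz": 0.28,"roll": 0},
    {"tx": 0.01,"ty": 0.004,"tz": 0.28,"roll": 0},
  ],
)

```text
clock: 9.45
eef_pos: [0.5589, -0.0871, 0.0594]
orientation: [-0.0, 0.997, 0.078, -0.0]
force: [0.6, 0.8, -0.8]
width: 0.03
grasp_force: 30.0
```

Call:
carry_out(
  motion=[
    {"tx": 0,"ty": 0,"tz": 0,"roll": 0},
    {"tx": 0,"ty": 0,"tz": 0,"roll": 0},
    {"tx": 0,"ty": 0,"tz": 0,"roll": 0},
    {"tx": 0,"ty": 0,"tz": 0,"roll": 0},
    {"tx": 0,"ty": 0,"tz": 0,"roll": 0},
  ],
  grip=0.55,
)

```text
clock: 9.87
eef_pos: [0.5593, -0.0872, 0.0601]
orientation: [0.0, 0.997, 0.078, 0.0]
force: [-0.1, -1.4, -0.7]
width: 0.0472
grasp_force: 0.0
```

Call:
carry_out(
  motion=[
    {"tx": 0,"ty": 0,"tz": -0.1,"roll": 0},
    {"tx": 0,"ty": 0,"tz": -0.3,"roll": 0},
    {"tx": 0,"ty": 0,"tz": -0.55,"roll": 0},
    {"tx": 0,"ty": 0,"tz": -0.75,"roll": 0},
    {"tx": -0.2,"ty": -0.04,"tz": -0.75,"roll": 0},
    {"tx": -0.4,"ty": -0.08,"tz": -0.75,"roll": 0},
    {"tx": -0.596,"ty": -0.114,"tz": -0.75,"roll": 0},
    {"tx": -0.596,"ty": -0.114,"tz": -0.75,"roll": 0},
  ],
)

```text
clock: 10.53
eef_pos: [0.4619, -0.0833, 0.1717]
orientation: [-0.001, 0.997, 0.078, -0.003]
force: [-0.3, -0.1, -0.9]
width: 0.0473
grasp_force: 0.0
```

Call:
carry_out(
  motion=[
    {"tx": 0,"ty": 0,"tz": 0.1,"roll": 0},
    {"tx": 0,"ty": 0,"tz": 0.25,"roll": 0},
    {"tx": 0,"ty": 0,"tz": 0.25,"roll": 0},
    {"tx": 0,"ty": 0,"tz": 0.25,"roll": 0},
    {"tx": 0,"ty": 0,"tz": 0.25,"roll": 0},
  ],
  grip=1,
)

```text
clock: 10.95
eef_pos: [0.4687, -0.0842, 0.1353]
orientation: [0.0, 0.997, 0.078, 0.0]
force: [0.8, 0.4, -1.0]
width: 0.0854
grasp_force: 0.0
```

```bash

python3 - <<'E'
from bench import bot
from h import *
s=bot.sense();print(s["eef_pos"],s["width"]);print(toolshift(s,[*W["purple"],.05]))
c=bot.read_camera("wrist");cv2.imwrite("pics/w4.png",c["image"][...,::-1])
E
```

```text
[ 0.46865391 -0.08416622  0.13534935] 0.0853967954620378
[-0.01084496 -0.00284376  0.56899314]
```

View pics/w4.png

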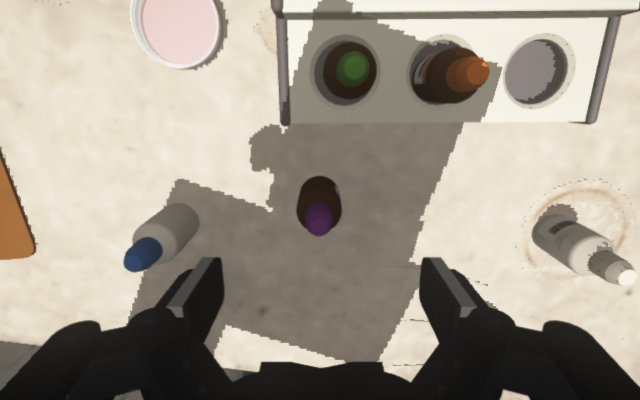

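Green at (345,70) and orange are both seated. Purple, at (319,215), is centred between the fingers.

Call:
carry_out(
  motion=[
    {"tx": -0.01,"ty": 0,"tz": 0.2,"roll": 0},
    {"tx": -0.01,"ty": 0,"tz": 0.36,"roll": 0},
    {"tx": -0.01,"ty": 0,"tz": 0.48,"roll": 0},
    {"tx": -0.01,"ty": 0,"tz": 0.57,"roll": 0},
    {"tx": -0.01,"ty": 0,"tz": 0.57,"roll": 0},
    {"tx": -0.01,"ty": 0,"tz": 0.57,"roll": 0},
  ],
)

```text
clock: 11.5
eef_pos: [0.4669, -0.0844, 0.0496]
orientation: [-0.0, 0.997, 0.078, -0.0]
force: [0.4, -0.2, 0.3]
width: 0.0858
grasp_force: 0.0
```

Call:
carry_out(
  motion=[
    {"tx": 0,"ty": 0,"tz": 0,"roll": 0},
    {"tx": 0,"ty": 0,"tz": 0,"roll": 0},
    {"tx": 0,"ty": 0,"tz": 0,"roll": 0},
    {"tx": 0,"ty": 0,"tz": 0,"roll": 0},
    {"tx": 0,"ty": 0,"tz": 0,"roll": 0},
    {"tx": 0,"ty": 0,"tz": 0,"roll": 0},
    {"tx": 0,"ty": 0,"tz": 0,"roll": 0},
    {"tx": 0,"ty": 0,"tz": 0,"roll": 0},
  ],
  grip=0,
  newtons=30,
)

```text
clock: 12.17
eef_pos: [0.4672, -0.0844, 0.05]
orientation: [0.0, 0.997, 0.078, 0.001]
force: [-1.3, -0.2, 6.8]
width: 0.0298
grasp_force: 30.3
```

```bash

python3 - <<'E'
from bench import bot
from h import *
s=bot.sense();print(s["eef_pos"],s["width"]);print(toolshift(s,[W["f3"][0]+.001,W["f3"][1],.12]))
E
```

```text
[ 0.46715533 -0.08436963  0.0499829 ] 0.02980509750126239
[ 0.59634098  0.93479918 -0.46580061]
```

Call:
carry_out(
  motion=[
    {"tx": 0,"ty": 0,"tz": -0.15,"roll": 0},
    {"tx": 0,"ty": 0,"tz": -0.4,"roll": 0},
    {"tx": 0,"ty": 0,"tz": -0.65,"roll": 0},
    {"tx": 0.1,"ty": 0.15,"tz": -0.85,"roll": 0},
    {"tx": 0.23,"ty": 0.37,"tz": -0.85,"roll": 0},
    {"tx": 0.36,"ty": 0.58,"tz": -0.85,"roll": 0},
    {"tx": 0.48,"ty": 0.76,"tz": -0.85,"roll": 0},
    {"tx": 0.592,"ty": 0.935,"tz": -0.85,"roll": 0},
  ],
)

```text
clock: 12.83
eef_pos: [0.5772, -0.2106, 0.1774]
orientation: [0.0, 0.997, 0.078, 0.0]
force: [0.9, -0.0, -1.0]
width: 0.0301
grasp_force: 29.9
```

Call:
carry_out(
  motion=[
    {"tx": 0,"ty": 0,"tz": 0,"roll": 0},
    {"tx": 0,"ty": 0,"tz": 0.2,"roll": 0},
    {"tx": 0,"ty": 0,"tz": 0.4,"roll": 0},
    {"tx": 0,"ty": 0,"tz": 0.5,"roll": 0},
    {"tx": 0,"ty": 0,"tz": 0.5,"roll": 0},
    {"tx": 0,"ty": 0,"tz": 0.5,"roll": 0},
  ],
)

```text
clock: 13.33
eef_pos: [0.5753, -0.2087, 0.1011]
orientation: [-0.001, 0.997, 0.078, -0.001]
force: [0.7, 0.3, 0.1]
width: 0.0302
grasp_force: 30.0
```

```bash

python3 - <<'E'
from bench import bot
from h import *
s=bot.sense();print(s["eef_pos"],s["width"]);print(toolshift(s,[*W["f3"],.058]))
E
```

```text
[ 0.57534787 -0.20866485  0.10114924] 0.030204103778515554
[0.00585651 0.00343488 0.28764625]
```

Call:
carry_out(
  motion=[
    {"tx": 0.006,"ty": 0.003,"tz": 0,"roll": 0},
    {"tx": 0.006,"ty": 0.003,"tz": 0.08,"roll": 0},
    {"tx": 0.006,"ty": 0.003,"tz": 0.15,"roll": 0},
    {"tx": 0.006,"ty": 0.003,"tz": 0.21,"roll": 0},
    {"tx": 0.006,"ty": 0.003,"tz": 0.25,"roll": 0},
    {"tx": 0.006,"ty": 0.003,"tz": 0.275,"roll": 0},
    {"tx": 0.006,"ty": 0.003,"tz": 0.285,"roll": 0},
    {"tx": 0.006,"ty": 0.003,"tz": 0.285,"roll": 0},
  ],
)

```text
clock: 14.0
eef_pos: [0.5769, -0.2093, 0.0587]
orientation: [-0.0, 0.997, 0.078, -0.0]
force: [0.1, -0.3, -0.9]
width: 0.0304
grasp_force: 30.1
```

Call:
carry_out(
  motion=[
    {"tx": 0,"ty": 0,"tz": 0,"roll": 0},
    {"tx": 0,"ty": 0,"tz": 0,"roll": 0},
    {"tx": 0,"ty": 0,"tz": 0,"roll": 0},
    {"tx": 0,"ty": 0,"tz": 0,"roll": 0},
    {"tx": 0,"ty": 0,"tz": 0,"roll": 0},
  ],
  grip=0.55,
)

```text
clock: 14.42
eef_pos: [0.5772, -0.2095, 0.0593]
orientation: [0.0, 0.997, 0.078, 0.0]
force: [0.1, 0.9, -0.4]
width: 0.0471
grasp_force: 0.0
```

Call:
carry_out(
  motion=[
    {"tx": 0,"ty": 0,"tz": -0.1,"roll": 0},
    {"tx": 0,"ty": 0,"tz": -0.3,"roll": 0},
    {"tx": 0,"ty": 0,"tz": -0.55,"roll": 0},
    {"tx": 0,"ty": 0,"tz": -0.75,"roll": 0},
    {"tx": -0.2,"ty": 0.08,"tz": -0.75,"roll": 0},
    {"tx": -0.4,"ty": 0.15,"tz": -0.75,"roll": 0},
    {"tx": -0.6,"ty": 0.23,"tz": -0.75,"roll": 0},
    {"tx": -0.8,"ty": 0.304,"tz": -0.75,"roll": 0},
  ],
)

```text
clock: 15.08
eef_pos: [0.4646, -0.2735, 0.172]
orientation: [0.0, 0.997, 0.078, 0.0]
force: [0.1, -0.9, 0.8]
width: 0.0469
grasp_force: 0.0
```

Call:
carry_out(
  motion=[
    {"tx": 0,"ty": 0,"tz": 0,"roll": 0},
    {"tx": 0,"ty": 0,"tz": 0.2,"roll": 0},
    {"tx": 0,"ty": 0,"tz": 0.2,"roll": 0},
    {"tx": 0,"ty": 0,"tz": 0.2,"roll": 0},
    {"tx": 0,"ty": 0,"tz": 0.2,"roll": 0},
  ],
  grip=1,
)

```text
clock: 15.5
eef_pos: [0.4661, -0.2729, 0.142]
orientation: [-0.0, 0.997, 0.078, -0.0]
force: [-0.4, -0.2, 0.1]
width: 0.0852
grasp_force: 0.0
```

```bash

python3 - <<'E'
from bench import bot
from h import *
s=bot.sense();print(s["eef_pos"],s["width"]);print(toolshift(s,[*W["white"],.051]))
c=bot.read_camera("wrist");cv2.imwrite("pics/w5.png",c["image"][...,::-1])
E
```

```text
[ 0.46610325 -0.27292899  0.14201084] 0.08515434218345605
[-0.0069535  -0.00257602  0.60674012]
```

View pics/w5.png

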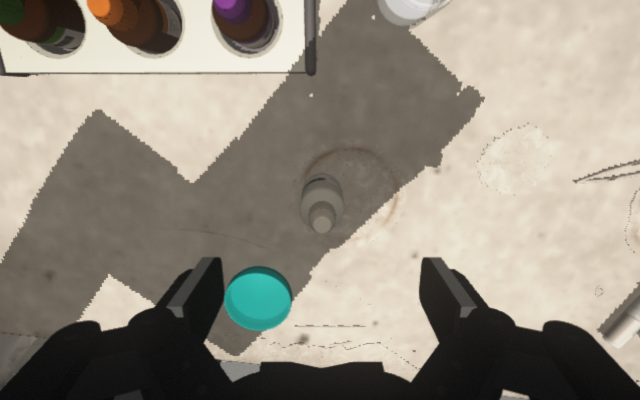

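All three front bottles are seated (purple at (237,10)) and white, at (322,220), is centred between the fingers. The turquoise dish is clear of the fingers, about 0.1 m nearer the robot.

Call:
carry_out(
  motion=[
    {"tx": -0.007,"ty": 0,"tz": 0.2,"roll": 0},
    {"tx": -0.007,"ty": 0,"tz": 0.38,"roll": 0},
    {"tx": -0.007,"ty": 0,"tz": 0.5,"roll": 0},
    {"tx": -0.007,"ty": 0,"tz": 0.6,"roll": 0},
    {"tx": -0.007,"ty": 0,"tz": 0.6,"roll": 0},
    {"tx": -0.007,"ty": 0,"tz": 0.6,"roll": 0},
  ],
)

```text
clock: 16.05
eef_pos: [0.465, -0.2731, 0.0518]
orientation: [-0.0, 0.997, 0.078, -0.0]
force: [-0.4, -0.3, 0.2]
width: 0.0853
grasp_force: 0.0
```

Call:
carry_out(
  motion=[
    {"tx": 0,"ty": 0,"tz": 0,"roll": 0},
    {"tx": 0,"ty": 0,"tz": 0,"roll": 0},
    {"tx": 0,"ty": 0,"tz": 0,"roll": 0},
    {"tx": 0,"ty": 0,"tz": 0,"roll": 0},
    {"tx": 0,"ty": 0,"tz": 0,"roll": 0},
    {"tx": 0,"ty": 0,"tz": 0,"roll": 0},
    {"tx": 0,"ty": 0,"tz": 0,"roll": 0},
    {"tx": 0,"ty": 0,"tz": 0,"roll": 0},
  ],
  grip=0,
  newtons=30,
)

```text
clock: 16.72
eef_pos: [0.465, -0.2734, 0.0524]
orientation: [0.0, 0.997, 0.078, 0.0]
force: [-0.8, 2.1, 6.9]
width: 0.0302
grasp_force: 29.2
```

Call:
carry_out(
  motion=[
    {"tx": 0,"ty": 0,"tz": -0.15,"roll": 0},
    {"tx": 0,"ty": 0,"tz": -0.4,"roll": 0},
    {"tx": 0,"ty": 0,"tz": -0.65,"roll": 0},
    {"tx": 0,"ty": 0,"tz": -0.9,"roll": 0},
    {"tx": 0,"ty": 0,"tz": -0.95,"roll": 0},
    {"tx": 0,"ty": 0,"tz": -0.95,"roll": 0},
    {"tx": 0,"ty": 0,"tz": -0.95,"roll": 0},
  ],
)

```text
clock: 17.3
eef_pos: [0.4644, -0.2731, 0.194]
orientation: [0.0, 0.997, 0.078, 0.0]
force: [0.5, -0.5, -0.7]
width: 0.0301
grasp_force: 29.9
```

```bash

python3 - <<'E'
from bench import bot
from h import *
s=bot.sense();print(s["eef_pos"],s["width"]);print(toolshift(s,[*W["b2"],.19]))
E
```

```text
[ 0.46435544 -0.27310425  0.19403277] 0.03014145786077721
[ 1.22806549 -0.51706298  0.02718144]
```

Call:
carry_out(
  motion=[
    {"tx": 0.2,"ty": -0.09,"tz": 0,"roll": 0},
    {"tx": 0.4,"ty": -0.17,"tz": 0,"roll": 0},
    {"tx": 0.614,"ty": -0.258,"tz": 0,"roll": 0},
  ],
)

```text
clock: 17.55
eef_pos: [0.5487, -0.2199, 0.1915]
orientation: [-0.001, 0.997, 0.077, -0.002]
force: [0.8, -0.6, -0.8]
width: 0.0303
grasp_force: 29.9
```

Call:
carry_out(
  motion=[
    {"tx": 0.2,"ty": -0.09,"tz": 0,"roll": 0},
    {"tx": 0.4,"ty": -0.17,"tz": 0,"roll": 0},
    {"tx": 0.614,"ty": -0.258,"tz": 0,"roll": 0},
    {"tx": 0.614,"ty": -0.258,"tz": 0.2,"roll": 0},
    {"tx": 0.614,"ty": -0.258,"tz": 0.4,"roll": 0},
    {"tx": 0.614,"ty": -0.258,"tz": 0.45,"roll": 0},
    {"tx": 0.614,"ty": -0.258,"tz": 0.45,"roll": 0},
    {"tx": 0.614,"ty": -0.258,"tz": 0.45,"roll": 0},
  ],
)

```text
clock: 18.22
eef_pos: [0.6336, -0.1682, 0.1253]
orientation: [-0.001, 0.997, 0.078, -0.001]
force: [0.9, 0.6, -0.3]
width: 0.0302
grasp_force: 29.9
```

```bash

python3 - <<'E'
from bench import bot
from h import *
s=bot.sense();print(s["eef_pos"],s["width"]);print(toolshift(s,[*W["b2"],.0804]))
E
```

```text
[ 0.63359573 -0.16820892  0.12525415] 0.030177616035197065
[ 0.00579121 -0.00091544  0.29901414]
```

Call:
carry_out(
  motion=[
    {"tx": 0.005,"ty": 0,"tz": 0,"roll": 0},
    {"tx": 0.005,"ty": 0,"tz": 0.08,"roll": 0},
    {"tx": 0.005,"ty": 0,"tz": 0.15,"roll": 0},
    {"tx": 0.005,"ty": 0,"tz": 0.21,"roll": 0},
    {"tx": 0.005,"ty": 0,"tz": 0.26,"roll": 0},
    {"tx": 0.005,"ty": 0,"tz": 0.285,"roll": 0},
    {"tx": 0.005,"ty": 0,"tz": 0.295,"roll": 0},
    {"tx": 0.005,"ty": 0,"tz": 0.295,"roll": 0},
  ],
)

```text
clock: 18.88
eef_pos: [0.6351, -0.168, 0.0817]
orientation: [-0.0, 0.997, 0.078, -0.0]
force: [-0.3, -0.3, -0.8]
width: 0.0304
grasp_force: 29.9
```

Call:
carry_out(
  motion=[
    {"tx": 0,"ty": 0,"tz": 0,"roll": 0},
    {"tx": 0,"ty": 0,"tz": 0,"roll": 0},
    {"tx": 0,"ty": 0,"tz": 0,"roll": 0},
    {"tx": 0,"ty": 0,"tz": 0,"roll": 0},
    {"tx": 0,"ty": 0,"tz": 0,"roll": 0},
  ],
  grip=0.6,
)

```text
clock: 19.3
eef_pos: [0.6355, -0.1681, 0.0827]
orientation: [0.0, 0.997, 0.078, 0.0]
force: [0.3, -0.7, 0.0]
width: 0.0514
grasp_force: 0.0
```

Call:
carry_out(
  motion=[
    {"tx": 0,"ty": 0,"tz": -0.1,"roll": 0},
    {"tx": 0,"ty": 0,"tz": -0.3,"roll": 0},
    {"tx": 0,"ty": 0,"tz": -0.55,"roll": 0},
    {"tx": 0,"ty": 0,"tz": -0.8,"roll": 0},
    {"tx": -0.25,"ty": 0,"tz": -0.9,"roll": 0},
    {"tx": -0.5,"ty": 0,"tz": -0.9,"roll": 0},
    {"tx": -0.75,"ty": 0.0,"tz": -0.9,"roll": 0},
    {"tx": -1,"ty": 0,"tz": -0.9,"roll": 0},
  ],
)

```text
clock: 19.97
eef_pos: [0.4858, -0.1914, 0.219]
orientation: [0.001, 0.997, 0.078, 0.001]
force: [-0.1, -0.8, 0.0]
width: 0.0512
grasp_force: 0.0
```

Call:
carry_out(
  motion=[
    {"tx": -0.2,"ty": 0.2,"tz": 0,"roll": 0},
    {"tx": -0.3,"ty": 0.45,"tz": 0,"roll": 0},
    {"tx": -0.3,"ty": 0.7,"tz": 0,"roll": 0},
    {"tx": -0.3,"ty": 0.95,"tz": 0,"roll": 0},
    {"tx": -0.3,"ty": 0.95,"tz": 0,"roll": 0},
    {"tx": -0.3,"ty": 0.95,"tz": 0,"roll": 0},
  ],
)

```text
clock: 20.47
eef_pos: [0.4648, -0.341, 0.2184]
orientation: [0.001, 0.997, 0.076, 0.001]
force: [-0.5, 0.8, -0.1]
width: 0.0511
grasp_force: 0.0
```

```bash

python3 - <<'E'
from bench import bot
from h import *
s=bot.sense();print(s["clock"],s["eef_pos"],s["width"])
S=bot.read_camera("side")["image"][...,::-1][160:290,250:410];t=bot.read_camera("top")["image"][...,::-1][130:280,235:435]
cv2.imwrite("pics/end.png",np.hstack([cv2.resize(S,(394,320),interpolation=3),cv2.convertScaleAbs(cv2.resize(t,(400,320),interpolation=3),alpha=1.5)]))
E
```

```text
20.4667 [ 0.46479926 -0.34100136  0.21837272] 0.05111812223218814
```

View pics/end.png

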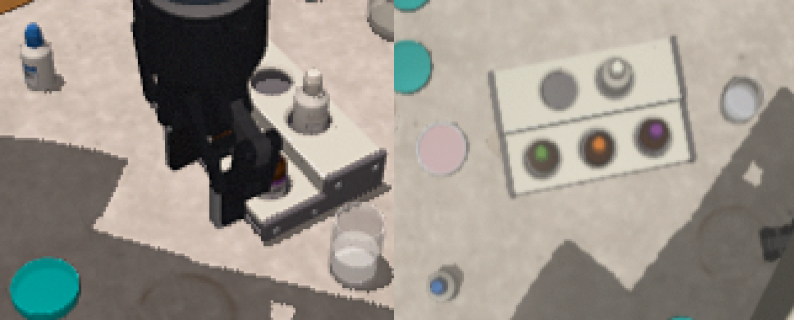

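The top view shows green (541,152), orange (598,145), purple (655,131) and white (616,68) upright in the right wells. The dish, jar and blue bottle haven't moved. Handing in.

```bash
python3 -c "
from bench import bot
print(bot.sign_off())"
```

```text
the job is handed in; nothing more can be done
None
```

The job is handed in: in the last pictures green, orange and purple stand upright in the front wells from dish to jar, white is in the back well between orange and purple, and the dish, jar and blue-capped bottle look undisturbed; the sign-off returned no verdict.

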